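# Set and clamp the blue-capped sample carriage

## Task

Slide the carriage with the blue-capped sample jar along its rail until its clamp knob is level with the green marker on that same rail, then turn that knob clockwise (seen from above) to its stop, a quarter turn, so that the carriage is clamped there. Leave the carriage with the orange-capped jar and its knob as they are.

Things in the scene. Friction and masses are not known exactly. Their poses are not given: they have to be found in the camera images.
- blue_grip (a point): Black wing knob on the carriage with the blue-capped jar; point on its vertical axis, 102 mm above table, turns with it. Wing 14 mm thick (x), 42 long (y), from 24 mm below to 12 above the point, on a 42 mm disc; +y end has a white stripe on top. Rest of carriage is below 74 mm. Free, the carriage is pulled along by its knob with about 2 N; clamped, it does not slide.
- blue_knob (a joint): Turn of that knob, rad, growing clockwise seen from above. 0 = free, white stripe along the rail (+y of blue_mark); clamp pad meets rail at about 1.0; stop at 1.57 = clamped, stripe square across the rail towards the marker's side. Starts at 0 to 0.2; takes 0.1 to 0.2 N m; stays where left.
- blue_mark (a point): Green marker block, 28 x 12 x 10 mm tall, beside the same rail on the side away from the jar; point at its top centre, 18 mm above table. y runs along the rail, the way the carriage must go; x square away from the rail. Knob's axis travels parallel to y, 50 mm off on the -x side; it starts 35 to 125 mm short of the marker and can go 40 mm past it.
- orange_wing (a point): The other slide, identical but with an orange-capped jar and its own green marker: leave alone. Point on top of its knob's wing at the striped end, 20 mm from the knob's axis, 114 mm above table.

How it is judged (in metres and radians):
At the end, for the whole second after the job is handed in: The blue-capped jar's carriage stands with its knob's axis within 12 mm of the green marker, measured along the rail, and its knob is turned clockwise to more than 1.25 rad (the stop is at 1.57) (y of blue_grip in the frame of blue_mark between -0.012 and 0.012 m and value of joint blue_knob above 1.25 rad); the robot touches nothing.
It fails at once if the orange-capped jar's carriage or knob is moved (its wing end by more than 8 mm) (distance of orange_wing from where it was at the start of the episode above 0.008 m).
It also fails if it takes over 35 s, if anything falls off the work surface, if the arm or the gripper's body presses on something with over 40 N, if the wrist force passes 120 N, or if a joint passes its speed limit or range.

## Robot

A 6-joint arm with a two-finger parallel gripper is mounted at the origin on the work surface. World frame = base frame: x ahead of the robot, y to its left, z up, the work surface at z = 0. Lengths are in mm, angles in rad, forces in N, time in s.
With the tool pointing down it reaches from about 375 to 975 mm from the base axis. Payload 3.8 kg.
Tool frame: the origin (TCP) lies midway between the tips of the shut fingers; the grasp point (between the pads) lies 19 mm behind it (tcp_to_grasp is the distance from the TCP to the grasp point, in mm); y points along the fingers, z is the direction in which the jaws open and shut, and the axes are right-handed (so a half turn about y gives the same grasp; the last joint's range is limited). The gripper opens to 85 mm and grips with 20 to 120 N. Pads are 22 mm wide; open, the fingers measure 114 mm over their backs; the gripper's body (76 mm by 85 mm) begins 54 mm behind the grasp point. The pads swing forward as they close: fully open they stand 13 mm farther back than shut.
Start: joints at [-1.286, 0.264, 1.604, -0, 1.274, -0.037], TCP at [213.48, -640.347, 231.28] pointing down, gripper open.
Joint ranges: [-2.63, 2.63], [-0.94, 2.18], [0.31, 2.57], [-1.31, 4.45], [0, 2.66], [-2.55, 2.55]. Speed limits (rad/s): [2.57, 2.57, 3.14, 3.14, 3.14, 3.14].

## Interface

Orientations are given as a unit quaternion [x, y, z, w].
In Python, from cell import reach, move_straight, set_joints, open_jaws, close, sleep, inverse_kinematics, get_state, read_camera, get_calibration, MotionError, close_job, silhouettes, landmark_of, tcp_to_grasp gives the robot as it stands. Calls block until the motion is done:
- reach(position, orientation): joint-space move of the TCP to a pose.
- move_straight(position, rot=None, rate=150): straight line of the TCP; rot=None keeps the orientation; rate is the mean speed in mm/s.
- set_joints(angles): joint-space move.
- open_jaws() and close(squeeze=None): open the fingers fully, or close them until they stop; squeeze is the grip in N (None keeps the last).
- sleep(seconds).
- inverse_kinematics(position, orientation): joint angles nearest the present ones, or None.
- get_state(): the state.
- read_camera(name): name is "scene" or "top" or "wrist"; returns (picture, depth): 384x512x3 uint8, red, green, blue; 384x512 float32, mm along the optical axis (not along the pixel's ray), 0 where there is no reading.
- get_calibration(name): a dict with "fovy" (degrees; the focal length in pixels is half the picture's height over the tangent of half this angle, whatever the lens; pixels are square), "cx", "cy" (the principal point, pixels), "camera_from_world" (4x4, takes a point from world to camera coordinates). Camera axes: x right, y down, z forward; pixel columns grow to the right and rows downward; lengths in mm; the calibration is good to about 2 mm. The wrist camera is an equidistant fisheye: a pixel r from the principal point sees the ray r / f radians off the axis. A picture is of the moment at which its call begins: read the wrist's pose just before it. get_calibration takes no time and is no camera call; for the wrist camera it gives the pose at the moment of the call.
A pose or a line that the arm cannot do raises MotionError and nothing moves.
- close_job(): hands the job in, once; it reports no verdict.
Trained networks look in the newest picture that a camera, given by its name, has taken for a name from the list of things; names that differ only in an ending like _2 or _b are one class to them, and where a whole thing is asked for, a point or a joint stands for the part that bears it (a point fixed in the world has none). Each returns a list of dicts, best first, with "p" (0 to 1); they miss things now and then, are a little off and sometimes report something else, mostly with a low value. They report only what shows in the picture. A call takes as long as a camera call.
- silhouettes(camera, target): "region" (384x512 bool, what is visible of it) and "rect" ([left, top, width, height] in pixels, round what is visible of it).
- landmark_of(camera, target): "uv" ([column, row] in pixels: a listed point, or the origin of a listed thing).
The state is a dict: "clock": time; "q": joint angles; "qd": joint speeds; "tau": joint torques, N m; "eef_pos": TCP position; "eef_rot": TCP orientation; "contact_force": force on the tool from outside, world axes, zero at the start; "torque": the same for the moment, N m; "gripper_width": opening from 0.0 (shut) to 1.0 (fully open).
Only numpy, scipy, OpenCV 4.12 (cv2) and the standard library are available. Lean on these libraries where they do the work, as an engineer would, in place of code of your own. Each camera call takes 0.05 s, during which the arm holds its last target. There are 200 camera calls.

## Working session

There is one attempt and no reset: what is moved stays moved. The work goes in short steps, each a Python script; the robot and the scene stay as the last script left them, time stands still between calls to the robot, and variables do not carry over. Pictures are saved under pics/ and viewed, about 8 in all and at most 12, crops included, and the job is handed in when it is done.

```bash
mkdir -p pics; ls; cat > h.py <<'E'
import numpy as np, cv2
from cell import *
def ray(cam,uv,cal=None):
    c=cal or get_calibration(cam); f=192/np.tan(np.radians(c["fovy"]/2))
    d=np.array([uv[0]-c["cx"],uv[1]-c["cy"]])/f
    if cam=="wrist":
        r=np.hypot(*d); v=np.array([*(d/r*np.sin(r)),np.cos(r)]) if r>1e-9 else np.array([0,0,1.])
    else: v=np.array([*d,1.])
    T=np.linalg.inv(np.array(c["camera_from_world"])); return T[:3,3],T[:3,:3]@v
def at_z(cam,uv,z,cal=None):
    o,v=ray(cam,uv,cal); return o+v*(z-o[2])/v[2]
def save(img,n): cv2.imwrite("pics/"+n,img[:,:,::-1])
E
python3 - <<'E'
from h import *
s=get_state();print(s["clock"],s["eef_rot"],tcp_to_grasp)
ims=[]
for c in ("scene","top"):
    im,d=read_camera(c); ims.append(im)
    for t,z in (("blue_grip",102),("blue_mark",18),("orange_wing",114)):
        for r in landmark_of(c,t)[:3]: print(c,t,round(r["p"],2),np.round(r["uv"],1),np.round(at_z(c,r["uv"],z),1))
    save(cv2.resize(im,(800,600)),c+"1.png")
E
```

```text
pics
0.0 [-0.11336967  0.69875656 -0.69719219  0.11317967] 18.700000000000003
scene blue_grip 0.62 [167.8 227.4] [ 522.1 -215.6  102. ]
scene blue_mark 0.39 [212.6 249.1] [ 579.9 -149.3   18. ]
top blue_grip 0.63 [366.9 217.4] [ 523.7 -220.1  102. ]
top blue_mark 0.4 [365.5 216.6] [ 524.2 -243.2   18. ]
top blue_mark 0.38 [318.6 195.9] [ 567.  -151.6   18. ]
top orange_wing 0.61 [ 92.7 182.6] [593.  253.2 114. ]
```

View pics/top1.png

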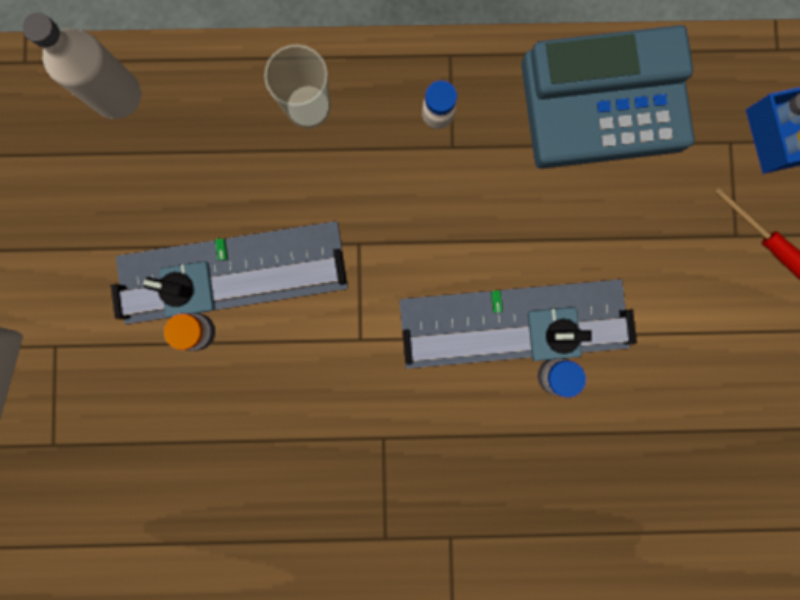

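View pics/scene1.png

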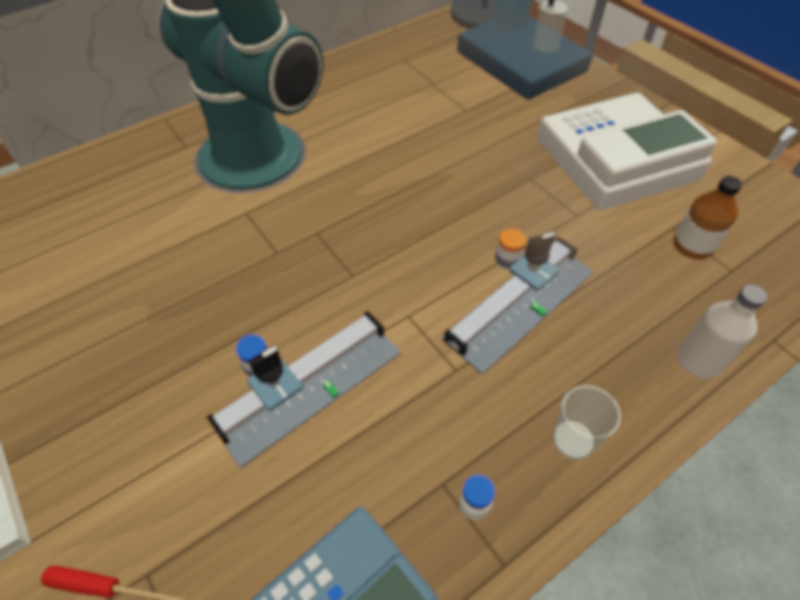

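Top view: the blue knob is at about (563,336) with its stripe pointing left along the rail. Its marker is at (497,301), and the orange slide is well off to the left at (177,288). The scene view agrees. I'll go above the knob for a close look.

```bash
cat >> h.py <<'E'
from scipy.spatial.transform import Rotation as R
def quat(a): # tool down, jaw axis at angle a
    z=np.array([np.cos(a),np.sin(a),0]);y=np.array([0,0,-1.]);return R.from_matrix(np.c_[np.cross(y,z),y,z]).as_quat()
E
python3 - <<'E'
from h import *
m=R.from_quat(get_state()["eef_rot"]).as_matrix();print(m.round(2))
for a in (0.0,np.pi,-np.pi):
  for b in (0,-1.5):
    q=inverse_kinematics([523,-218,200],quat(a+b));print(a,b,None if q is None else np.round(q,2))
a=0.0
reach([523,-200,250],quat(a) if inverse_kinematics([523,-200,250],quat(a)) is not None else quat(np.pi))
c=get_calibration("wrist");im,d=read_camera("wrist")
for t,z in (("blue_grip",102),("blue_mark",18)):
    for r in landmark_of("wrist",t)[:3]: print(t,round(r["p"],2),np.round(r["uv"],1),np.round(at_z("wrist",r["uv"],z,c),1))
save(cv2.resize(im,(800,600)),"w1.png");np.savez("w1.npz",im=im,d=d,T=c["camera_from_world"],f=[c["fovy"],c["cx"],c["cy"]])
print(get_state()["clock"],get_state()["q"])
E
```

```text
[[-0.95 -0.    0.32]
 [-0.32  0.   -0.95]
 [-0.   -1.   -0.  ]]
0.0 0 [-0.44  0.08  1.87 -0.    1.18 -0.44]
0.0 -1.5 [-0.44  0.08  1.87 -0.    1.18  1.06]
3.141592653589793 0 None
3.141592653589793 -1.5 [-0.44  0.08  1.87 -0.    1.18 -2.08]
-3.141592653589793 0 None
-3.141592653589793 -1.5 [-0.44  0.08  1.87 -0.    1.18 -2.08]
blue_grip 0.96 [262.2 194.2] [ 528.3 -219.5  102. ]
blue_mark 0.58 [295.3 122.9] [ 571.5 -152.4   18. ]
2.4917 [-4.11257008e-01  3.55223334e-02  1.83008646e+00 -1.31656758e-04
  1.27608619e+00 -4.09703483e-01]
```

View pics/w1.png

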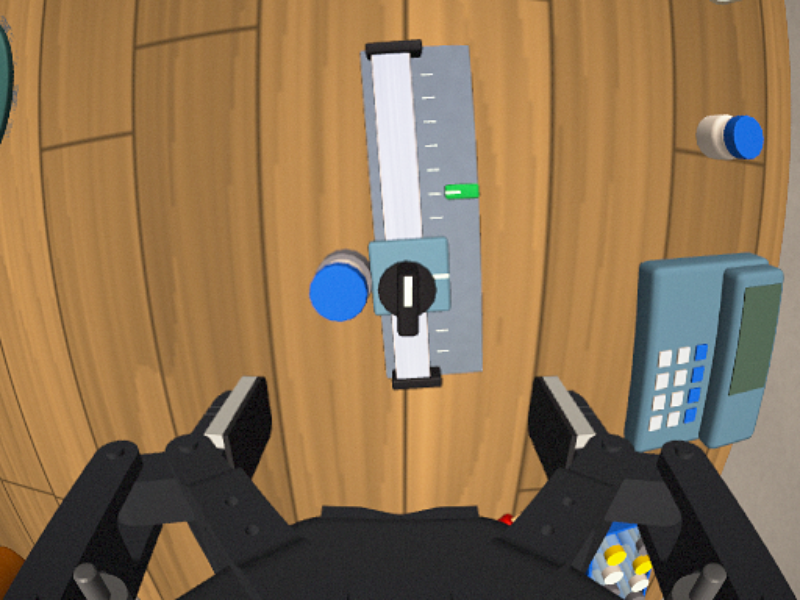

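The wrist view shows the jar and knob (wing top about (408,306), stripe (408,277–305)), the marker at (462,191), and rail ticks from (427,74) to (443,350). Now I'll compute the angles.

```bash
cat > m.py <<'E'
from h import *
Z=np.load("w1.npz");im=Z["im"].astype(int);d=Z["d"];cal=dict(fovy=Z["f"][0],cx=Z["f"][1],cy=Z["f"][2],camera_from_world=Z["T"])
S=512/800
def W(u,v,z): return at_z("wrist",(u,v),z,cal)
def comps(mask,box,z,mn):
    x0,x1,y0,y1=[int(b*S) for b in box];out=[]
    m=np.zeros(mask.shape,np.uint8);m[y0:y1,x0:x1]=mask[y0:y1,x0:x1]
    n,l,st,c=cv2.connectedComponentsWithStats(m)
    for i in range(1,n):
        if st[i,4]>=mn: out.append(np.array([W(u,v,z)[:2] for v,u in np.argwhere(l==i)]))
    return out
r,g,b=im[...,0],im[...,1],im[...,2]
white=im.min(2)>150
t=[p.mean(0) for p in comps(im.min(2)>165,(417,452,60,225),8,3)]
print("ticks",np.round(t,1)); print("line dir",np.linalg.svd(np.array(t)-np.mean(t,0))[2][0])
# plate right edge: last plate pixel per row (slate vs wood)
e=[]
for v in range(int(60*S),int(360*S)):
    if abs(v-191*S)<8: continue
    u=np.arange(290,325);k=(r-b)[v,290:325]; j=np.argmax(k>20); 
    u0=u[j-1]+(20-k[j-1])/(k[j]-k[j-1]); e.append(W(u0,v,8)[:2])
e=np.array(e);vx=cv2.fitLine(e.astype(np.float32),cv2.DIST_HUBER,0,.01,.01).ravel();print("edge",vx)
mk=comps((g>r+60)&(g>b+60),(430,490,170,210),18,5);print("mark",[(p.mean(0).round(1),np.ptp(p,0).round(1)) for p in mk])
for p in comps(white,(398,418,268,312),114,5):
    w=np.linalg.svd(p-p.mean(0))[2][0];print("stripe",p.mean(0),w,np.ptp(p,0),np.degrees(np.arctan2(w[1],w[0])))
print("wing end",W(408*S,335*S,114)[:2],W(408*S,277*S,114)[:2], "depths",d[int(290*S),int(408*S)],d[int(320*S),int(408*S)])
E
python3 m.py
```

```text
ticks [[ 542.5  -54.7]
 [ 544.3  -74.5]
 [ 545.5  -94.5]
 [ 536.  -153.1]
 [ 547.6 -114.1]
 [ 548.8 -134.4]
 [ 550.  -154.2]
 [ 561.6 -152.8]
 [ 551.8 -174.1]]
line dir [ 0.07123723 -0.9974594 ]
edge [ 6.8925008e-02 -9.9762183e-01  5.8908264e+02 -1.9614397e+02]
mark [(array([ 572.2, -151.1]), array([26.9, 10.6]))]
stripe [ 526.77817693 -207.34645893] [ 0.00417316 -0.99999129] [ 3.97097347 18.27234034] -89.76089493874196
wing end [ 527.02983889 -237.0418972 ] [ 526.86100915 -198.54215848] depths 286.21445 295.5586
```

```bash
cat > go.py <<'E'
from h import *
def st(n):
    s=get_state();print(n,round(s["clock"],2),np.round(s["eef_pos"],1),np.round(s["contact_force"],1),np.round(s["torque"],2),round(s["gripper_width"],3))
a=0.004;p=np.array([527.2,-218.5,85.]);u=np.array([-.075,.9972,0])
reach([p[0],p[1],150],quat(a)); move_straight(p,quat(a),100); st("down")
close(40); st("closed")
move_straight(p+63.0*u,None,70); st("slid")
c=get_calibration("wrist");im,d=read_camera("wrist");save(cv2.resize(im,(800,600)),"w2.png")
for t,z in (("blue_grip",102),("blue_mark",18)):
    for r in landmark_of("wrist",t)[:2]: print(t,round(r["p"],2),np.round(r["uv"],1),np.round(at_z("wrist",r["uv"],z,c),1))
E
python3 go.py
```

```text
down 3.78 [ 527.8 -218.7   85.7] [ 0.3 -0.5 -0.4] [-0.01  0.02  0.01] 0.999
closed 4.43 [ 527.9 -218.6   85.4] [2.2 1.  0.3] [ 0.06 -0.3   0.03] 0.159
slid 5.48 [ 523.3 -154.    85.3] [5.7 1.7 0. ] [ 0.21 -0.77 -0.03] 0.153
blue_grip 0.86 [256.7 258.9] [ 522.6 -153.   102. ]
blue_grip 0.61 [320.8 200.3] [ 551.6 -122.8  102. ]
blue_mark 0.73 [320.5 198.4] [ 571.3 -149.9   18. ]
```

View pics/w2.png

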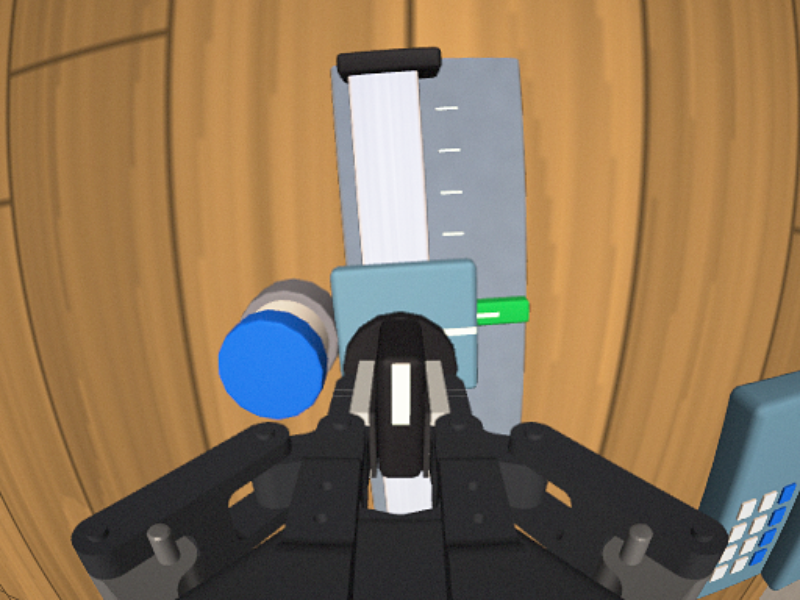

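The pads hold the wing, with the blue jar at (272,363). The carriage's index line (460,331) lines up with the marker line (488,315) once parallax is allowed for, and the landmarks agree to about 1 mm. Now turn.

```bash
cat > turn.py <<'E'
from h import *
def st(n):
    s=get_state();z=R.from_quat(s["eef_rot"]).as_matrix()[:,2];print(n,round(s["clock"],2),np.round(s["eef_pos"],1),"a",round(np.arctan2(z[1],z[0]),3),np.round(s["contact_force"],1),np.round(s["torque"],2),round(s["gripper_width"],3))
p=get_state()["eef_pos"]
for k in (.5,.9,1.2,1.4,1.5):
    reach(p,quat(.004-k)); st(k)
open_jaws(); st("open")
p=get_state()["eef_pos"]; move_straight([p[0],p[1],180],None,120)
reach([p[0],p[1]-0,250],quat(0.0)); st("up")
c=get_calibration("wrist");im,d=read_camera("wrist");save(cv2.resize(im,(800,600)),"w3.png")
for t,z in (("blue_grip",102),("blue_mark",18)):
    for r in landmark_of("wrist",t)[:2]: print(t,round(r["p"],2),np.round(r["uv"],1),np.round(at_z("wrist",r["uv"],z,c),1))
E
python3 turn.py
```

```text
0.5 6.18 [ 522.7 -152.8   85.3] a -0.493 [0.4 0.9 2.4] [ 0.18 -0.11 -0.02] 0.157
0.9 6.65 [ 522.5 -153.3   85.3] a -0.892 [-2.1  2.1  4.7] [ 0.24  0.39 -0.08] 0.152
1.2 7.04 [ 522.3 -153.3   85.3] a -1.193 [-2.9  2.8  6.2] [ 0.47  0.54 -0.03] 0.156
1.4 7.35 [ 522.3 -153.1   85.3] a -1.394 [-3.4  2.7  7.3] [ 0.59  0.5  -0.07] 0.154
1.5 7.6 [ 522.3 -153.    85.3] a -1.493 [-3.8  3.   7.5] [ 0.7   0.5  -0.06] 0.156
open 8.29 [ 523.3 -154.    85.3] a -1.496 [0.2 0.8 0.4] [-0.05  0.01 -0.07] 1.003
up 10.57 [ 523.  -153.9  249.2] a -0.001 [ 0.   0.3 -0.3] [0.01 0.01 0.  ] 1.0
blue_grip 0.69 [256.1 176.5] [ 522.  -153.5  102. ]
blue_mark 0.73 [294.3 159.5] [ 571.  -152.2   18. ]
```

View pics/w3.png

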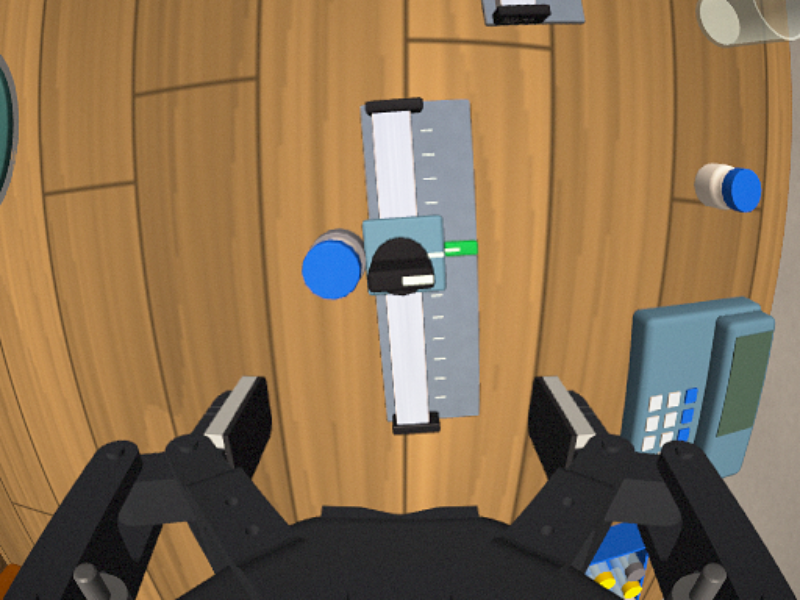

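The knob's stripe (418,280) now lies square across the rail towards the marker at (462,248). The carriage line is level with the marker line, and the gripper is clear.

```bash
python3 -c "
from cell import *
close_job()"
```

```text
the job is handed in; nothing more can be done
```

I slid the blue-capped jar's carriage about 63 mm along its rail to the green marker and turned its knob clockwise by 1.5 rad. I then released it, backed off to about 250 mm height and handed the job in at about 10.6 s on the robot's clock.

- **Position:** the last wrist picture puts the knob's axis about 2.5 mm past the marker along the rail, against a limit of 12 mm. The earlier check, before turning, gave about 1 mm.
- **Clamping:** the stripe lies square across the rail on the marker's side. The knob started near 0.07 rad and the gripper turned 1.5 rad, so it should stand near 1.57 rad. That is inferred from the tool's turn and the picture, as the knob angle itself can't be read.
- **Forces:** the wrist force stayed below about 10 N at each step I checked.
- **Orange-capped slide:** the arm never went near it. I did not measure it again afterwards.

No check failed. The marker's measured position varied by 2–3 mm between the wrist pictures.

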